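# Turn a painted panel over on the drop ramp and lay it on its rest strips

## Robot

A 7-joint arm with a two-finger parallel gripper is mounted at the origin on the work surface. World frame = base frame: x ahead of the robot, y to its left, z up, the work surface at z = 0. Lengths are in m, angles in rad, forces in N, time in s.
With the tool pointing down it reaches from about 0.425 to 0.95 m from the base axis. Payload 16.7 kg.
Tool frame: the origin (TCP) lies between the finger pads; the fingertips stand 25 mm ahead of it and the grasp point (between the pads) lies 6 mm ahead of it (finger_overhang is the z of the fingertips in the tool frame, in m); z points along the fingers, y is the line along which they close (so a half turn about z gives the same grasp; the last joint's range is limited). The gripper opens to 94 mm and grips with 3 to 60 N. Pads are 16 mm wide; open, the fingers measure 119 mm over their backs; the gripper's body (75 mm by 177 mm) begins 78 mm behind the grasp point.
Start: joints at [-1.258, 0.426, 0.074, 1.606, -0.034, 1.111, -0.067], TCP at [0.301, 0.604, 0.23] pointing down, gripper open.
Joint ranges: [-2.85, 2.85], [-0.5, 2.14], [-1.23, 1.37], [0.21, 2.46], [-1.02, 4.16], [0.16, 2.05], [-2.73, 2.73]. Speed limits (rad/s): [1.89, 1.89, 2.39, 2.39, 3.01, 3.01, 3.01].

## Interface

Orientations are given as a rotation vector (axis times angle).
In Python, from rig import reach, movel, set_joints, move_gripper, wait, inverse_kinematics, get_state, snapshot, get_calibration, MotionError, hand_in, finger_overhang gives the robot as it stands. Calls block until the motion is done:
- reach(position, orientation): joint-space move of the TCP to a pose.
- movel(position, rot=None, vel=0.15, contact_N=None): straight line of the TCP; rot=None keeps the orientation; vel is the mean speed in m/s. With contact_N (N) it stops when the force on the tool has changed by that much, and returns True; else False.
- set_joints(angles): joint-space move.
- move_gripper(opening, f_grip=None): finger opening in m; f_grip is the grip in N (None keeps the last); returns when the fingers have stopped.
- wait(seconds).
- inverse_kinematics(position, orientation): joint angles nearest the present ones, or None.
- get_state(): the state.
- snapshot(name): name is "side" or "top" or "wrist"; returns (picture, depth): 384x512x3 uint8, red, green, blue; 384x512 float32, m along the optical axis (not along the pixel's ray), 0 where there is no reading.
- get_calibration(name): a dict with "intrinsics" (3x3 intrinsics, pixels), "rvec" (rotation vector, rad) and "tvec" (3), from world to camera coordinates, as OpenCV has them. Camera axes: x right, y down, z forward; pixel columns grow to the right and rows downward; lengths in m; the calibration is good to about 2 mm. A picture is of the moment at which its call begins: read the wrist's pose just before it. get_calibration takes no time and is no camera call; for the wrist camera it gives the pose at the moment of the call.
A pose or a line that the arm cannot do raises MotionError and nothing moves.
- hand_in(): hands the job in; it is judged then, once.
The state is a dict: "time": time; "q": joint angles; "qvel": joint speeds; "effort": joint torques, N m; "eef_pos": TCP position; "eef_rot": TCP orientation; "force": force on the tool from outside, world axes, zero at the start; "ft_torque": the same for the moment, N m; "finger_gap": finger opening in m; "gripper_force": force on a finger pad.
Only numpy, scipy, OpenCV 4.12 (cv2) and the standard library are available. Lean on these libraries where they do the work, as an engineer would, in place of code of your own. Each camera call takes 0.05 s, during which the arm holds its last target. There are 200 camera calls.

## Task

The small wooden panel lies with its painted black front down. Turn it over by letting it fall across the top edge of the plywood ramp so that it tips off the steep side and lands front up on the cork, then pick it up again and set it down gently, black front up, centred and square across the two free rest strips. Leave the cup, bottles, jar, brush and palette knife where they are.

Things in the scene. Friction and masses are not known exactly. Their poses are not given: they have to be found in the camera images.
- panel: the small rectangular panel, 84 mm (its x) by 64 mm (its y) by 12 mm (its z), 60 g or so, plywood. Origin at its centre. Its +z side is the bare wooden back (two thin dark grooves and a round brass plate, flush), its -z side the black painted front. It starts on the table front down (+z up, origin 6 mm above the table) and must end with +z down. Only its 64 mm width fits in a gripper.
- ramp: plywood ramp, fixed, 110 mm wide (its y). It rises at 40 degrees along its +x to a straight top edge 110 mm above the table; beyond the edge it is open and steep. Origin on the table right below the middle of that edge; +x points to the drop side. It stands on cork 4 mm thick, reaching 190 mm beyond the edge (+x) and 85 mm to either side, where the panel lands.
- ramp_edge (a point): middle of the ramp's top edge; axes as ramp (edge along y, drop side +x). Panel held level, its 64 mm width along the edge, centre 25 mm beyond the edge on the drop side, underside about 35 mm above the edge: let go at once, it tips and lands turned over, its centre some 60 to 110 mm beyond the edge. Centred on the uphill side, it slides down unturned.
- strips: two free rest strips, fixed: parallel battens 16 mm wide, 100 mm long (along its y), 14 mm high, middle lines 60 mm apart (its x = -30 and +30 mm), 44 mm clear between. Origin on the table midway. The panel goes on top, its 84 mm length across both (its x along the strips' x, either way round), centred, its centre 20 mm above the table; fingers fit between the strips.
- cup: empty clear measuring cup, 90 mm across, 105 mm high, origin under its centre; leave it
- bottle_a: clear paint bottle, white cap, 48 mm across, 115 mm high, origin under its centre; leave it
- bottle_b: grey paint bottle, black cap, 48 mm across, 115 mm high, origin under its centre; leave it
- jar: glass jar, 60 mm across, 60 mm high, origin under its centre; leave it
- brush: brush lying along its x, 200 mm long; leave it
- knife: palette knife lying along its x, 200 mm long; leave it
Things that resemble listed ones, but are neither listed nor needed, are in the scene too. What is shaped like the panel but green or purple is not meant.

How it is judged:
On the way, in this order (a step that is already met when the one before it is completed fails the run):
1. the panel, let go, tips over the ramp's edge: on edge in the air beside it, with no finger on it (contact force between panel and the fingers below 0.05 N and angle between panel's own z axis and vertical between 0.7 and 2.6 rad and height (world z) of panel above 0.03 m and x of panel in the frame of ramp_edge between -0.02 and 0.12 m and y of panel in the frame of ramp_edge between -0.09 and 0.09 m), for 0.02 s.
2. the panel lies at rest, black front up, on the cork or the table beside it, with no finger on it (contact force between panel and the fingers below 0.05 N and angle between panel's own z axis and vertical above 3 rad and height (world z) of panel below 0.014 m and linear speed of panel below 0.02 m/s), for 0.2 s.
At the end, for the whole second after the job is handed in: the panel rests released on both strips, black front up and level (within 4 degrees), its centre within 12 mm (across the strips) and 15 mm (along them) of the middle, its length square across them within 8 degrees (angle between panel's own z axis and vertical above 3.07 rad and height (world z) of panel between 0.0175 and 0.0225 m and x of panel in the frame of strips between -0.012 and 0.012 m and y of panel in the frame of strips between -0.015 and 0.015 m and angle between the x axis of panel and the x axis of strips, either way round below 0.14 rad and linear speed of panel below 0.01 m/s and contact force between panel and the fingers below 0.05 N); the robot touches nothing.
It fails at once if a bystander (cup, bottle, jar, brush, palette knife) moved more than 30 mm (distance of any of cup, bottle_a, bottle_b, jar, brush, knife from where it was at the start of the episode above 0.03 m).
It fails at once if the panel dropped on the strips from more than about 1 cm instead of set down gently (contact force between panel and the fingers below 0.05 N and horizontal distance between panel and strips below 0.06 m and linear speed of panel above 0.45 m/s).
It also fails if it takes over 58 s, if anything falls off the work surface, if the arm or the gripper's body presses on something with over 40 N, if the wrist force passes 120 N, or if a joint passes its speed limit or range.

## Working session

There is one attempt and no reset: what is moved stays moved. The work goes in short steps, each a Python script; the robot and the scene stay as the last script left them, time stands still between calls to the robot, and variables do not carry over. Pictures are saved under pics/ and viewed, at most 10 in all, crops included, and the job is handed in when it is done.

```bash
mkdir -p pics; cat > h.py <<'E'
import numpy as np, cv2
from rig import *
def snap(n,f=None):
    c=get_calibration(n); im,d=snapshot(n)
    np.savez(f'pics/{f or n}.npz',im=im,d=d,K=c['intrinsics'],r=np.array(c['rvec'],float),t=np.array(c['tvec'],float))
    cv2.imwrite(f'pics/{f or n}.png',im[:,:,::-1])
def load(f):
    return np.load(f'pics/{f}.npz')
def px(f,u,v,z=None):
    a=load(f);K=np.array(a['K']);R=cv2.Rodrigues(a['r'])[0];t=a['t'].ravel()
    ray=np.linalg.inv(K)@[u,v,1]; o=-R.T@t; w=R.T@ray
    if z is None: s=float(a['d'][int(round(v)),int(round(u))])
    else: s=(z-o[2])/w[2]
    return o+s*w
E
python3 - <<'E'
from h import *
snap('top','top0');snap('side','side0')
s=get_state();print(s['time'],s['eef_pos'],s['eef_rot'],finger_overhang)
a=cv2.imread('pics/top0.png');cv2.imwrite('pics/top0b.png',cv2.resize(a,(800,600),interpolation=cv2.INTER_CUBIC))
E
```

```text
0.1 [0.30063887 0.60396041 0.22988732] [-7.18949077e-01 -3.05804863e+00  1.70826840e-03] 0.025
```

View pics/top0b.png

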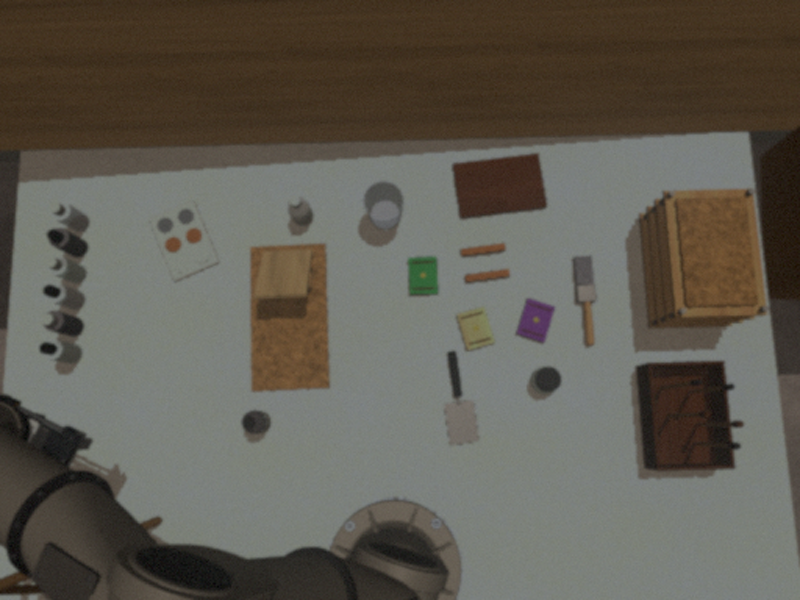

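View pics/side0.png

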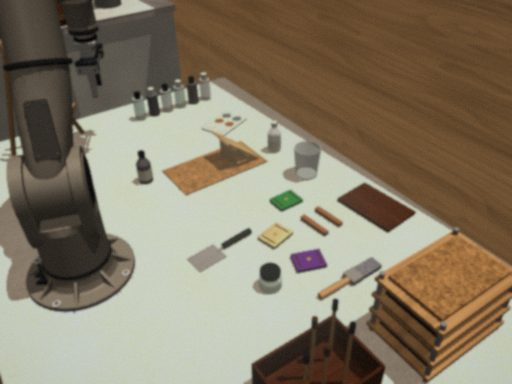

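In the enlarged top view (800x600), the panel-shaped pieces are green (423,275), yellow/bare wood (475,328) and purple (535,320). Only the bare-wood one fits. The strips are at (483,250) and (487,276). The ramp is at (285,285), with its edge near row 300 and the drop towards the robot. I'll confirm these in an enlarged crop.

```bash
python3 - <<'E'
from h import *
a=cv2.imread('pics/top0.png')[145:255,155:365]
cv2.imwrite('pics/c1.png',cv2.resize(a,None,fx=3.8,fy=3.8,interpolation=cv2.INTER_CUBIC)) 
for n,(u,v) in dict(panel=(475,328),s1=(483,250),s2=(487,276),edgeL=(258,300),edgeR=(307,300),upL=(262,250),upR=(312,250),cork=(290,360)).items():
    print(n,px('top0',u*.64,v*.64).round(3))
E
```

```text
panel [ 0.5   -0.191  0.01 ]
s1 [ 0.676 -0.216  0.013]
s2 [ 0.616 -0.222  0.013]
edgeL [0.576 0.289 0.009]
edgeR [0.574 0.18  0.006]
upL [0.69  0.28  0.012]
upR [0.69 0.17 0.  ]
cork [0.441 0.217 0.008]
```

View pics/c1.png

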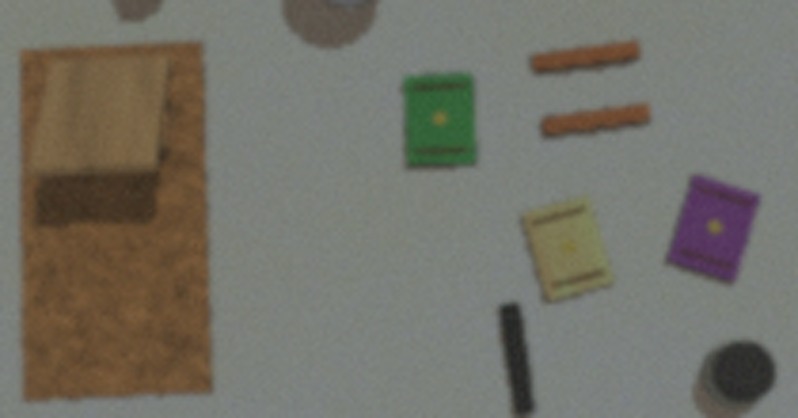

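The crop shows the bare-wood panel at (567,248), with two dark grooves and a brass plate. The strips are at (585,57) and (595,120), and the ramp's edge is near row 170 from (35) to (160). Green and purple are the decoys. Next I'll measure poses from these pixels.

```bash
cat >> h.py <<'E'
def cr(f,u,v,z=None): return px(f,155+(u+.5)/3.8-.5,145+(v+.5)/3.8-.5,z)
def cloud(f):
    a=load(f);v,u=np.mgrid[:384,:512];K=a['K'];R=cv2.Rodrigues(a['r'])[0];d=a['d']
    P=np.stack([(u-K[0,2])/K[0,0]*d,(v-K[1,2])/K[1,1]*d,d],-1)
    return (P-a['t'].ravel())@R
E
python3 - <<'E'
from h import *
def rect(name,pts,z):
    P=np.array([cr('top0',*p,z)[:2] for p in pts]);c=P.mean(0)
    e=np.diff(np.vstack([P,P[:1]]),axis=0)
    print(name,c.round(4),'sides',np.linalg.norm(e,axis=1).round(4),'ang',np.degrees(np.arctan2(e[:,1],e[:,0])).round(1))
rect('panel',[(523,214),(588,197),(611,281),(548,300)],.012)
rect('s1',[(530,56),(637,41),(640,57),(532,73)],.014)
rect('s2',[(541,119),(647,104),(650,120),(544,136)],.014)
rect('cork',[(21,49),(203,42),(212,392),(26,400)],.004)
for p in [(35,171),(160,171)]: print('edge',cr('top0',*p,.11).round(4))
a=load('top0');P=cloud('top0');m=(a['d']>0)&(P[...,2]>.03)&(P[...,2]<.125)&(P[...,0]>.5)&(P[...,0]<.75)&(P[...,1]>.14)&(P[...,1]<.33)
Q=P[m];A=np.c_[Q[:,:2],np.ones(len(Q))]
w=np.ones(len(Q),bool)
for _ in range(6):
    s=np.linalg.lstsq(A[w],Q[w,2],rcond=None)[0];w=abs(Q[:,2]-A@s)<.006
print('plane',s,np.degrees(np.arctan(np.hypot(*s[:2]))),'downslope yaw',np.degrees(np.arctan2(s[1],s[0])),w.sum(),Q[w].min(0),Q[w].max(0))
# x of plane=.11 at y mid
y=(Q[w][:,1].min()+Q[w][:,1].max())/2;print('edge mid',(.11-s[2]-s[1]*y)/s[0],y)
for n,(u,v) in dict(bA=(300,205),bB=(257,422),cup=(383,205),jar=(547,378),kn1=(455,355)).items(): print(n,px('top0',u*.64,v*.64).round(3))
c=get_calibration('wrist');print(c)
E
```

```text
panel [ 0.5004 -0.1906] sides [0.0614 0.0793 0.0596 0.0814] ang [ -76.7 -167.4  105.3   13.9]
s1 [ 0.6774 -0.2139] sides [0.1    0.0154 0.1009 0.0162] ang [ -83.3 -172.5   97.1    4.3]
s2 [ 0.6178 -0.2211] sides [0.0985 0.0152 0.0984 0.0161] ang [ -83.3 -172.5   97.2    7.5]
cork [0.5403 0.2202] sides [0.1693 0.3242 0.1669 0.3249] ang [ -89.3 -178.9   90.9    1.6]
edge [0.5651 0.2704 0.11  ]
edge [0.5622 0.1636 0.11  ]
plane [-0.82797832 -0.01158976  0.5826933 ] 39.62677659470179 downslope yaw -179.19804557998106 780 [0.56206255 0.16708065 0.03005502] [0.66796317 0.27982015 0.11518928]
edge mid 0.5677727980286111 0.22345039711722778
bA [0.765 0.182 0.096]
bB [0.308 0.269 0.093]
cup [ 0.792  0.007 -0.002]
jar [ 0.383 -0.333  0.063]
kn1 [ 0.441 -0.144  0.016]
{'intrinsics': array([[285.28097639,   0.        , 254.51357024],
       [  0.        , 285.28097639, 193.12474838],
       [  0.        ,   0.        ,   1.        ]]), 'rvec': array([-2.48586679, -1.54104301, -0.19073045]), 'tvec': array([-0.67565552, -0.0262078 ,  0.3895395 ])}
```

```bash
cat >> h.py <<'E'
def rv(deg):  # tool down, tool x at angle deg
    f=np.radians(deg)/2; return np.pi*np.array([np.cos(f),np.sin(f),0])
E
python3 - <<'E'
from h import *
reach([.5,-.191,.2],rv(14.)); wait(.1); snap('wrist','w1')
s=get_state();print(s['time'],s['eef_pos'],s['q'])
a=cv2.imread('pics/w1.png');cv2.imwrite('pics/w1b.png',cv2.resize(a,(800,600),interpolation=cv2.INTER_CUBIC))
E
```

```text
3.1333 [ 0.50023718 -0.1905954   0.19995599] [-0.5402933   0.34652639  0.97206976  1.98995469 -0.34476241  0.97926991
 -0.72492058]
```

View pics/w1b.png

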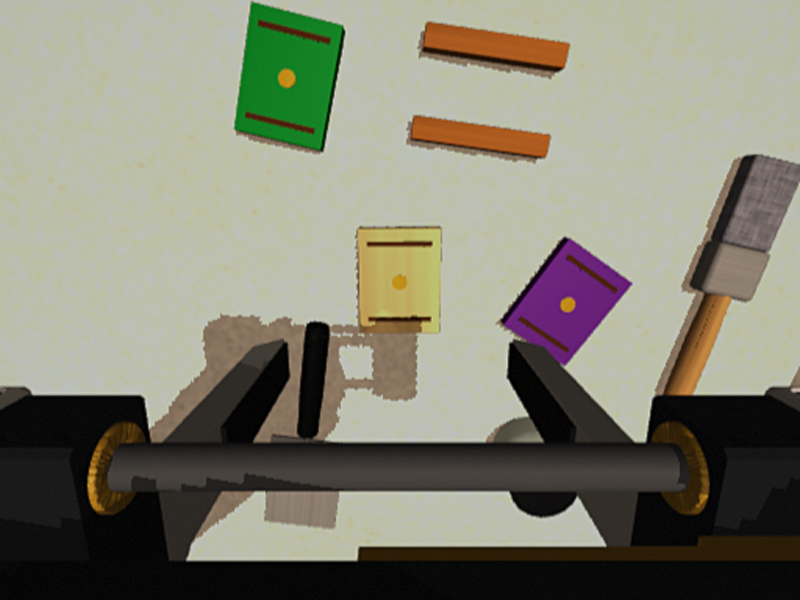

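The wrist view shows the panel with corners (357,228), (441,227), (440,332), (359,333), almost aligned with the gripper. The nearest things are the knife handle's end at (315,322) and the purple piece at (500,320). Both strips are clear.

```bash
cat >> h.py <<'E'
def rect(f,name,pts,z):
    P=np.array([px(f,(u+.5)*.64-.5,(v+.5)*.64-.5,z)[:2] for u,v in pts]);c=P.mean(0)
    e=np.diff(np.vstack([P,P[:1]]),axis=0)
    print(name,c.round(4),'sides',np.linalg.norm(e,axis=1).round(4),'ang',np.degrees(np.arctan2(e[:,1],e[:,0])).round(1))
    return c
E
python3 - <<'E'
from h import *
rect('w1','panel',[(357,228),(441,227),(440,325),(358,326)],.012)
rect('w1','panel+sideface',[(357,228),(441,227),(440,332),(359,333)],.012)
a=rect('w1','s1',[(426,23),(569,41),(565,70),(423,50)],.014)
b=rect('w1','s1top',[(426,23),(569,41),(563,66),(424,47)],.014)
rect('w1','s2',[(412,116),(550,134),(546,157),(410,138)],.014)
print(px('w1',315*.64,322*.64,.01),px('w1',400*.64,282*.64,.012))
E
```

```text
panel [ 0.5052 -0.1894] sides [0.0637 0.0776 0.0657 0.0777] ang [ -75.2 -165.1  104.8   13.4]
panel+sideface [ 0.5024 -0.1903] sides [0.0637 0.0835 0.0652 0.0836] ang [ -75.2 -165.1  104.9   13.9]
s1 [ 0.6787 -0.2144] sides [0.0987 0.0181 0.0996 0.0166] ang [ -82.3 -169.3   96.9    7.9]
s1top [ 0.6797 -0.2139] sides [0.0987 0.0158 0.0973 0.0147] ang [ -82.3 -175.7   97.1    9.6]
s2 [ 0.62   -0.2203] sides [0.0999 0.0158 0.0997 0.0148] ang [ -82.8 -171.7   96.6    9. ]
[ 0.45311308 -0.13309034  0.01      ] [ 0.50199084 -0.19124021  0.012     ]
```

```bash
python3 - <<'E'
from h import *
R=rv(14.5)
move_gripper(.086,20)
movel([.502,-.1905,.06],R,vel=.2)
print('contact',movel([.502,-.1905,.0275],vel=.06,contact_N=4))
p=get_state()['eef_pos'];print(p)
move_gripper(.05,20)
s=get_state();print('gap',s['finger_gap'],s['gripper_force'],s['time'])
if s['finger_gap']>.058:
    movel([.502,-.1905,.2],vel=.2)
    reach([.541,.2195,.22],rv(1.)); s=get_state();print('gap',s['finger_gap'],s['eef_pos'],s['time'])
    snap('side','side1')
    a=cv2.imread('pics/side1.png')[20:200,130:330];cv2.imwrite('pics/side1b.png',cv2.resize(a,None,fx=3.3,fy=3.3,interpolation=cv2.INTER_CUBIC))
E
```

```text
contact False
[ 0.50192465 -0.19073141  0.02746238]
gap 0.06381619166325453 19.998676478862762 5.525
gap 0.06365791723821837 [0.54127422 0.21806333 0.21996419] 8.0583
```

View pics/side1b.png

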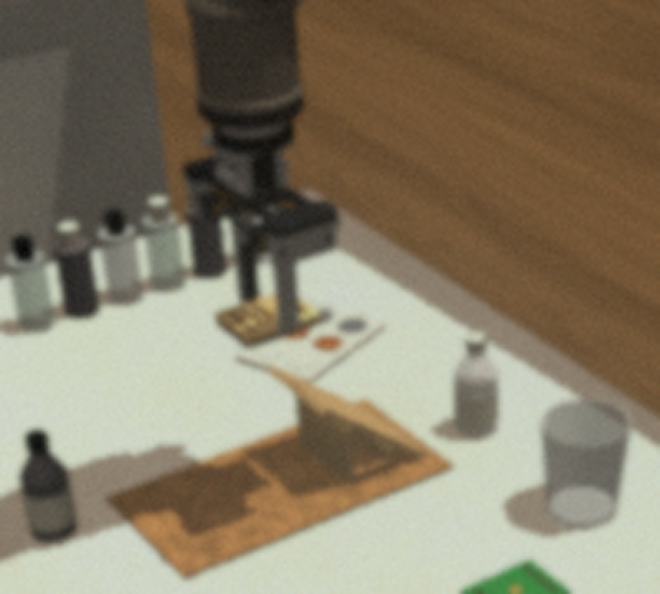

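The panel is held level at (270,318), above the ramp's edge tip at (240,360). I'll lower it and release.

```bash
python3 - <<'E'
from h import *
movel([.541,.2195,.1725],vel=.1); wait(.3); print(get_state()['eef_pos'],get_state()['time'])
move_gripper(.094,20); wait(.6)
movel([.541,.2195,.26],vel=.25)
reach([.44,.21,.26],rv(1.)); wait(.1)
snap('wrist','w2');snap('top','top2');print(get_state()['time'])
a=cv2.imread('pics/w2.png');cv2.imwrite('pics/w2b.png',cv2.resize(a,(800,600),interpolation=cv2.INTER_CUBIC))
E
```

```text
[0.54114436 0.21965883 0.17286356] 9.0333
11.6333
```

View pics/w2b.png

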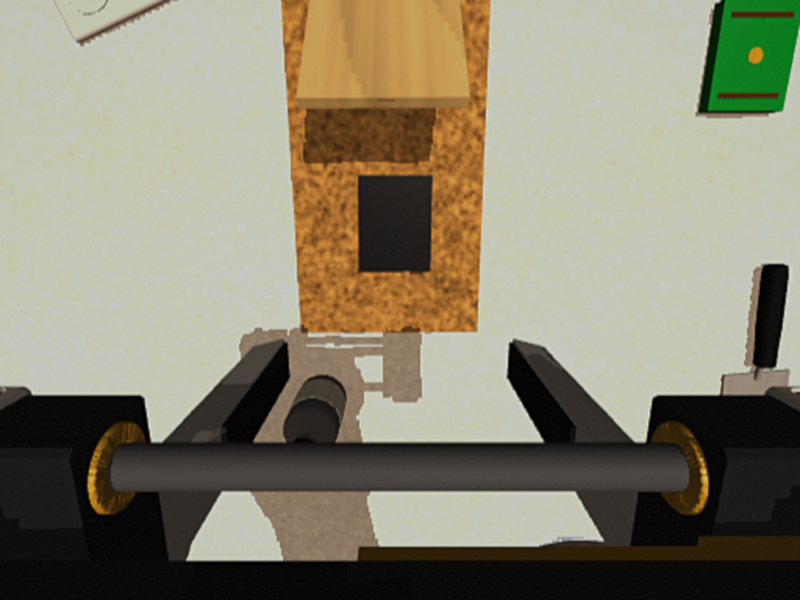

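The panel lies black front up on the cork, with corners (358,177), (432,177), (431,272), (359,271). Bottle_b, at (315,410), is clear of the grasp. Next I'll measure and grasp.

```bash
python3 - <<'E'
from h import *
c=rect('w2','panel',[(358,177),(432,177),(431,271),(359,271)],.016)
print(px('top2',*[0,0],0)[:0]); P=cloud('top2')
a=load('top2');m=(a['im'].max(-1)<60)&(abs(P[...,0]-c[0])<.08)&(abs(P[...,1]-c[1])<.07)&(P[...,2]<.03)
v,u=np.nonzero(m);print('top view dark centroid',px('top2',u.mean(),v.mean(),.016),m.sum())
E
```

```text
panel [0.4823 0.2142] sides [0.0637 0.0819 0.0651 0.0819] ang [ -89.  -178.5   91.     0.4]
[]
top view dark centroid [0.48460896 0.23470969 0.016     ] 93
```

```bash
python3 - <<'E'
from h import *
x,y=.4825,.2142
reach([x,y,.1],rv(1.)); print('c',movel([x,y,.0305],vel=.08,contact_N=4),get_state()['eef_pos'])
move_gripper(.05,20); s=get_state();print('gap',s['finger_gap'],s['time'])
if s['finger_gap']>.058:
    movel([x,y,.2],vel=.2); 
    X,Y=.6487,-.2174
    reach([X,Y,.15],rv(7.1)); print(get_state()['finger_gap'])
    movel([X,Y,.06],vel=.15); wait(.2)
    print('c',movel([X,Y,.0390],vel=.02,contact_N=3)); s=get_state();print(s['eef_pos'],s['force'],s['finger_gap'],s['time'])
E
```

```text
c False [0.48275506 0.21421307 0.03082666]
gap 0.06355193986099064 13.925
0.06358727228123838
c True
[ 0.64859646 -0.21736712  0.04054701] [-1.35198756  0.65510306  6.97785598] 0.06349883774924929 18.4667
```

Contact came at z 0.0405, as expected. I'll release, back off and check.

```bash
python3 - <<'E'
from h import *
X,Y=.6487,-.2174
move_gripper(.08); wait(.2); movel([X,Y,.15],vel=.12)
reach([X-.09,Y-.01,.22],rv(7.1)); wait(.1); snap('wrist','w3'); print(get_state()['time'])
a=cv2.imread('pics/w3.png');cv2.imwrite('pics/w3b.png',cv2.resize(a,(800,600),interpolation=cv2.INTER_CUBIC))
E
```

```text
20.9
```

View pics/w3b.png

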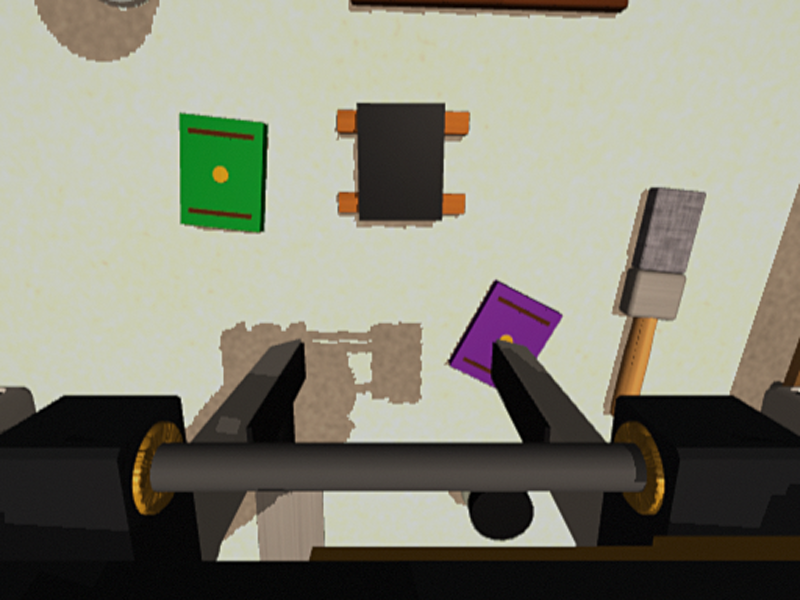

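The panel lies black up at (400,161), square across both strips. The strips stick out about 21 px on the left and 26 px on the right, so it is about 2 mm off centre and well within tolerance.

```bash
python3 - <<'E'
from h import *
rect('w3','panel',[(357,104),(444,104),(442,220),(358,220)],.026)
rect('w3','strips',[(337,110),(469,112),(465,214),(338,212)],.014)
print(hand_in())
E
```

```text
panel [ 0.6487 -0.2163] sides [0.0628 0.0825 0.0644 0.0825] ang [ -82.8 -172.4   97.2    6.5]
strips [ 0.6498 -0.2178] sides [0.0989 0.0751 0.1004 0.075 ] ang [ -83.6 -173.    96.3    5.9]
the job is handed in; nothing more can be done
None
```

The panel was tipped over the ramp edge and now rests black front up across both strips, about 2 mm off centre and within a degree of square by the last camera measurement; I handed the job in at about 21 s of the 58 s allowed, and no verdict was returned.

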